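# Release the orange-lidded sample jar through its rocker gate

### The arm

A 6-joint arm with a two-finger parallel gripper is mounted at the origin on the work surface. World frame = base frame: x ahead of the robot, y to its left, z up, the work surface at z = 0. Lengths are in m, angles in rad, forces in N, time in s.
With the tool pointing down it reaches from about 0.3 to 0.775 m from the base axis. Payload 14.6 kg.
Tool frame: the origin (TCP) lies at the very end of the fingers, on their centre line; the grasp point (between the pads) lies 19 mm behind it; y points along the fingers, x is the direction in which the jaws open and shut, and the axes are right-handed (so a half turn about y gives the same grasp; the last joint's range is limited). The gripper opens to 94 mm and grips with 3 to 60 N. Pads are 16 mm wide; open, the fingers measure 119 mm over their backs; the gripper's body (75 mm by 177 mm) begins 78 mm behind the grasp point.
Start: joints at [1.245, 0.3, 1.521, -0, 1.321, -0.067], TCP at [0.141, 0.532, 0.205] pointing down, gripper open.
Joint ranges: [-3.03, 3.03], [-0.79, 2.21], [0.23, 2.52], [-1.04, 4.18], [0, 3.07], [-2.55, 2.55]. Speed limits (rad/s): [2.22, 2.22, 2.57, 3.14, 3.14, 3.14].

### API

Orientations are given as [roll, pitch, yaw] about the fixed x, y, z axes, in that order (R = Rz(yaw) Ry(pitch) Rx(roll)).
In Python, from station import * gives the robot as it stands.
- The arm moves only by the tool send_rows, never from a script. Its argument "series" is text: rows parted by semicolons, each of 7 numbers parted by spaces: the turn, a rotation vector about the tool's x, y, z in units of 5 degrees (1.0 is 5 degrees), then the shift along the tool's x, y, z in cm, then the opening, from -1 (shut) to 1 (fully open). A call has exactly 10 rows; each row is the pose to reach, as a shift and turn from the pose commanded when the call began, along the tool's axes at that moment; what a row does not reach only later rows make up. A row lasts 1/12 s, in which the tool goes at most 41.7 mm and 7.16 degrees, less where a joint would pass 70% of its speed; a pose out of reach is approached as far as the arm can. A call with a gripper value outside its range is refused whole. The fingers move at their own pace and stop on an object; "newtons" is the grip in N (left out, the last holds). Time passes only in rows, so rows that repeat a pose let the fingers close, or fill a call up. It gives the time, the measured TCP pose, the force and the opening at its end, in the units of the state.
- get_obs(): the state, without advancing time (a new reading comes with each control period).
- camera(name): name is "scene" or "top" or "wrist"; returns the picture (480x640x3 uint8, red, green, blue); there is no depth.
- camera_info(name): a dict with "K" (3x3 intrinsics, pixels), "k1" (the pictures are not rectified: a ray, as slopes to the right and down, at radius r is drawn at 1 + k1 r^2 times it, then the intrinsics apply), "R" (3x3) and "t" (3): a world point X has camera coordinates R X + t; the wrist camera has in their place "mount" (4x4, takes a point from camera to tool coordinates, whose origin is the TCP and whose axes are the tool frame's). Camera axes: x right, y down, z forward; pixel columns grow to the right and rows downward; lengths in m; the calibration is good to about 2 mm. A picture is of the moment at which its call begins: read the wrist's pose just before it. camera_info takes no time and is no camera call.
- hand_in(): hands the job in, once; it reports no verdict.
The state is a dict: "time_s": time; "qpos": joint angles; "joint_vel": joint speeds; "tau": joint torques, N m; "ee_pos": TCP position; "eef_rot": TCP orientation; "force": force on the tool from outside, world axes, zero at the start; "moment": the same for the moment, N m; "grip_width": finger opening in m.
Only numpy, scipy, OpenCV 4.12 (cv2) and the standard library are available. Lean on these libraries where they do the work, as an engineer would, in place of code of your own. Each camera call takes 0.05 s, during which the arm holds its last target. There are 200 camera calls.

### The job

Two sample jars wait behind the gates of the sampling station. Press down the yellow paddle of the lever over the orange-lidded jar, so that its gate lifts and the jar rolls down into the black tray by itself, then let the paddle come back up so that the gate is shut again. Do not touch either jar or the gates, keep the other jar waiting behind its shut gate, and leave everything else standing where it is.

Things in the scene. Friction and masses are not known exactly. Their poses are not given: they have to be found in the camera images.
- station: fixed sampling station, metal base plate 470 x 210 mm, x -170 to 300. Origin at table height midway between its two lanes; x points down the lanes to the tray, y to the left lane, z up. Lanes 66 mm wide inside along x at y = +60 (left) and -60 mm (right), sloping down 0.2 rad towards +x. Over each, a steel lever along x pivots at x = -20, 125 mm up: paddle at the -x end, gate at the +x end (x = 90)
- tray (a point): middle of the near edge (44 mm above the table) of the black tray at the foot of both lanes, where they end; from here the tray reaches 145 mm on along the station's x and 95 mm to either side (a thin divider splits it between the lanes), floor about 25 mm and outer rim 63 mm above the table
- left_paddle (a point): centre of the top face of the left lever's yellow paddle (46 mm along x, 42 mm along y), 120 mm from the pivot on the -x side, about 135 mm above the table at rest; moves down as it is pressed, with nothing below it down to the base plate (8 mm up)
- right_paddle (a point): the same for the right lever
- left_lever (a joint): angle of the left lever, rad: 0 at rest (gate shut), grows as the paddle goes down, stop at 0.35 (paddle 41 mm down). A spring returns it: about 4 N at the paddle to start moving, about 7 N at the stop, damped. The gate lets the jar pass from about 0.2 rad (paddle 24 mm down)
- right_lever (a joint): the same for the right lever
- left_gate: black two-pronged gate fixed on the far end of the left lever, 56 mm wide, prongs 50 mm long hanging down in front of the jar; origin in the middle of its crossbar; rises as the paddle is pressed
- right_gate: the same on the right lever
- orange_jar: closed white jar with an orange lid, a cylinder 34 mm in diameter and 60 mm long lying across one of the two lanes (left or right) against the gate; origin in its middle, own y along its axis. Rolls into the tray in about a second once the gate is up
- blue_jar: the same jar with a blue lid, in the other lane; stays there
- spare_jar: standing closed jar with a green lid, 34 mm diameter, 60 mm tall; origin at the centre of its underside; bystander, leave it
- beaker: open steel beaker, 70 mm diameter, 85 mm tall; origin at the centre of its underside; bystander, leave it
- amber_bottle: amber bottle with white cap, 60 mm diameter, 140 mm tall; origin at the centre of its underside; bystander, leave it
- format_ring: flat aluminium ring, 80 mm outside diameter, 18 mm thick; origin at the centre of its underside; bystander, leave it
- wrench: wrench lying flat on the table; bystander, leave it
- scoop: spoon-shaped scoop lying flat on the table; bystander, leave it
Not all that is in view belongs to the job. What is shaped like the orange_jar but red is not meant.

How it is judged:
On the way, in this order (a step that is already met when the one before it is completed fails the run):
1. the lever over the orange-lidded jar is pressed and its gate lifted (((value of joint left_lever above 0.08 rad and y of orange_jar in the frame of station above 0 m) or (value of joint right_lever above 0.08 rad and y of orange_jar in the frame of station below 0 m))), for 0.1 s.
2. the orange-lidded jar has rolled into the tray (x of orange_jar in the frame of station between 0.15 and 0.29 m and z of orange_jar in the frame of station between 0.025 and 0.055 m), for 0.2 s.
At the end, for the whole second after the job is handed in: the orange-lidded jar lies in the tray (150 to 290 mm along the station's x, its middle 25 to 55 mm above the table), slower than 30 mm/s; both levers are back within 0.03 rad of rest (gates shut); the blue-lidded jar is within 10 mm of its start (all of step 2 and linear speed of orange_jar below 0.03 m/s and value of joint each of left_lever, right_lever below 0.03 rad and distance of blue_jar from where it was at the start of the episode below 0.01 m); the robot touches nothing.
It fails at once if the lever of the blue-lidded jar is pressed more than 0.06 rad ((value of joint left_lever above 0.06 rad and y of blue_jar in the frame of station above 0 m) or (value of joint right_lever above 0.06 rad and y of blue_jar in the frame of station below 0 m)).
It fails at once if the robot touches a jar in the station (over 0.5 N) or a gate (over 1 N) (contact force between any of the fingers, the arm and orange_jar above 0.5 N or contact force between any of the fingers, the arm and blue_jar above 0.5 N or contact force between any of the fingers, the arm and left_gate above 1 N or contact force between any of the fingers, the arm and right_gate above 1 N).
It fails at once if a jar is lifted more than 130 mm above the table (height (world z) of any of orange_jar, blue_jar above 0.13 m).
It fails at once if the blue-lidded jar is moved more than 10 mm (distance of blue_jar from where it was at the start of the episode above 0.01 m).
It fails at once if a bystander is moved more than 15 mm (distance of any of spare_jar, beaker, amber_bottle, format_ring, wrench, scoop from where it was at the start of the episode above 0.015 m).
It also fails if it takes over 30 s, if anything falls off the work surface, if the arm or the gripper's body presses on something with over 40 N, if the wrist force passes 120 N, or if a joint passes its speed limit or range.

## Working session

There is one attempt and no reset: what is moved stays moved. The work goes in short steps, Python scripts to look and compute and a tool call to move; the robot and the scene stay as the last step left them, time stands still between calls to the robot, and variables do not carry over. Pictures are saved under pics/ and viewed, on a budget of 10 in all, crops included, one or two more only if the job needs it, and the job is handed in when it is done.

Besides the shell and the picture viewer there is one more tool, called after "Call:" by a JSON object that holds its "method" and its "body", one argument or row to a line. send_rows: Moves the arm, as the interface text tells. Its arguments: {"type":"object","properties":{"series":{"type":"string"},"newtons":{"type":"number"}},"required":["series"]}

```bash
ls; mkdir -p pics; python3 - <<'E'
from station import *
import cv2
for n in("scene","top"):
    cv2.imwrite(f"pics/{n}0.png",camera(n)[:,:,::-1]); print(n,camera_info(n))
print(get_obs())
E
```

```text
pics
scene {'K': array([[499.15302996,   0.        , 318.50692752],
       [  0.        , 499.15302996, 245.09245719],
       [  0.        ,   0.        ,   1.        ]]), 'k1': 0.04151726869762797, 'R': array([[ 0.84059008,  0.54153341, -0.01224262],
       [ 0.33789948, -0.54189816, -0.76952604],
       [-0.42335831,  0.64271918, -0.63849808]]), 't': array([-0.52206185, -0.09497316,  1.33297332])}
top {'K': array([[585.90017487,   0.        , 324.85290469],
       [  0.        , 585.90017487, 236.17715143],
       [  0.        ,   0.        ,   1.        ]]), 'k1': -0.056898017387576556, 'R': array([[ 0.02118987, -0.99967282, -0.01432596],
       [-0.99386409, -0.0195065 , -0.10887457],
       [ 0.1085595 ,  0.0165451 , -0.99395226]]), 't': array([0.04382531, 0.59577429, 1.11088455])}
{'time_s': 0.1, 'qpos': array([ 1.24538835e+00,  3.00390681e-01,  1.52151319e+00,  7.80287520e-07,
        1.32069287e+00, -6.66027615e-02]), 'joint_vel': array([-0.00046275, -0.00106068, -0.00053476,  0.00076518,  0.003032  ,
        0.00113367]), 'tau': array([ 9.67915003e-05, -5.32637215e+01, -3.53291881e+01,  7.09998817e-02,
        2.34329794e-02, -4.96464327e-05]), 'ee_pos': array([0.14068913, 0.53146224, 0.20495916]), 'eef_rot': array([-1.57072875e+00,  1.00180287e-03,  1.31199095e+00]), 'force': array([ 0.0821713 ,  0.38742395, -0.38007532]), 'moment': array([-0.0068968 , -0.03566429, -0.02811643]), 'grip_width': 0.09408268560695865}
```

View pics/scene0.png

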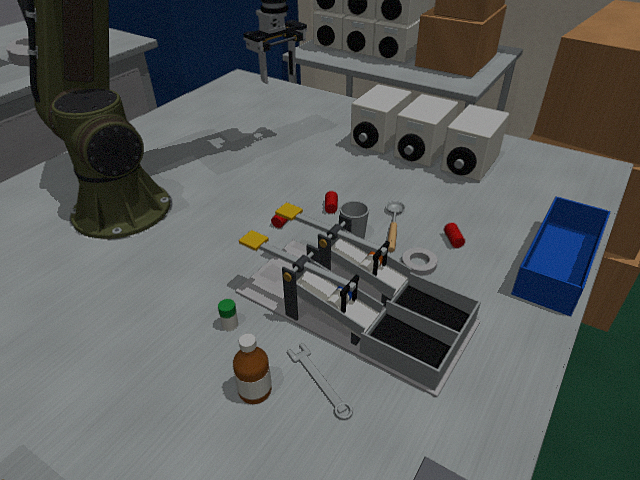

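View pics/top0.png

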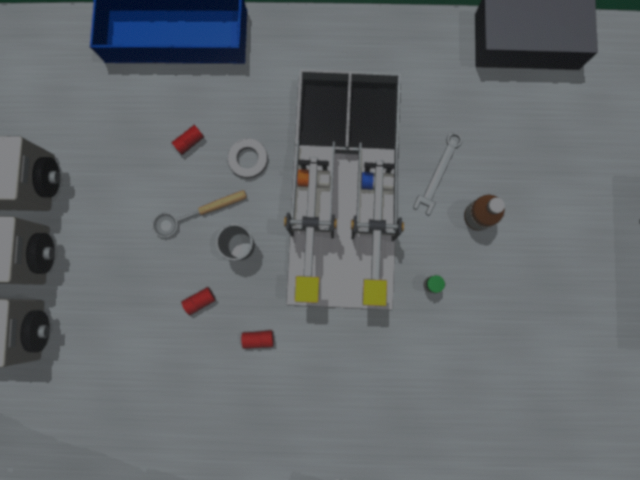

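The orange jar (top view, about 304,178) is in the left lane and the blue one (367,181) in the right. The left paddle is at about (307,289).

```bash
cat > h.py <<'E'
from station import *
import cv2, numpy as np
from scipy.spatial.transform import Rotation as Ro
def ray(n,p):
    c=camera_info(n); d=np.array([0,0,0,0,0.])
    d[0]=c["k1"]
    u=cv2.undistortPoints(np.array([[p]],float),c["K"],d)[0,0]
    R,t=c["R"],c["t"]; return -R.T@t, R.T@np.array([*u,1])
def onz(n,p,z):
    o,v=ray(n,p); return o+v*(z-o[2])/v[2]
def blobs(n,lo,hi,amin=60):
    im=cv2.cvtColor(camera(n),cv2.COLOR_RGB2HSV)
    m=cv2.inRange(im,lo,hi); k,_,s,c=cv2.connectedComponentsWithStats(m)
    return [(c[i],s[i,4]) for i in range(1,k) if s[i,4]>amin]
E
python3 - <<'E'
from h import *
for n in("top","scene"):
    for c,a in blobs(n,(22,150,90),(32,255,255)): print(n,c,a,onz(n,c,.135))
o=get_obs(); R=Ro.from_euler('xyz',o["eef_rot"]).as_matrix(); print(R.round(3),o["ee_pos"])
E
```

```text
top [306.6875     289.10351562] 512 [0.48923342 0.08427409 0.135     ]
top [374.6124031  292.29069767] 516 [ 0.48611503 -0.03528305  0.135     ]
scene [288.43913043 209.97391304] 230 [0.49232873 0.08159235 0.135     ]
scene [253.04181185 238.75261324] 287 [ 0.48929794 -0.03809084  0.135     ]
[[ 0.256 -0.    -0.967]
 [ 0.967 -0.001  0.256]
 [-0.001 -1.     0.   ]] [0.14070499 0.53155235 0.20512564]
```

Call:
{"method": "send_rows", "body": {
  "series": "0 0 0 -1 0 -1.3 -1; 0 0 0 -2.7 0 -3.5 -1; 0 0 0 -4.6 0 -6 -1; 0 0 0 -6.5 0 -8.5 -1; 0 0 0 -8.4 0 -11 -1; 0 0 0 -10.3 0 -13.5 -1; 0 0 0 -12.2 0 -16 -1; 0 0 0 -14.1 0 -18.5 -1; 0 0 0 -16 0 -21 -1; 0 0 0 -17.9 0 -23.5 -1",
  "newtons": 20
}}

```text
time_s: 1.03
ee_pos: [0.3227, 0.2971, 0.2055]
eef_rot: [-1.571, -0.0, 1.312]
force: [0.6, -0.1, 0.7]
grip_width: 0.0307
```

Call:
{"method": "send_rows", "body": {
  "series": "0 0 0 -1.9 0 -2.5 -1; 0 0 0 -3.8 0 -5 -1; 0 0 0 -5.7 0 -7.5 -1; 0 0 0 -7.6 0 -10 -1; 0 0 0 -9.5 0 -12.5 -1; 0 0 0 -11.4 0 -15 -1; 0 0 0 -13.3 0 -17.5 -1; 0 0 0 -15.2 0 -20 -1; 0 0 0 -16.2 0 -21.3 -1; 0 0 0 -16.5 0 -21.7 -1"
}}

```text
time_s: 1.87
ee_pos: [0.4907, 0.0815, 0.2051]
eef_rot: [-1.57, 0.0, 1.31]
force: [-0.3, -0.5, 0.0]
grip_width: 0.0005
```

```bash
python3 - <<'E'
from h import *
o=get_obs(); print(o)
cv2.imwrite("pics/scene1.png",cv2.resize(camera("scene")[150:350,180:440],None,fx=3,fy=3)[:,:,::-1])
R=Ro.from_euler('xyz',o["eef_rot"]).as_matrix(); print(R.round(3), R.T@(np.array([.490,.083,.145])-o["ee_pos"])*100)
E
```

```text
{'time_s': 1.8667, 'qpos': array([ 9.10463957e-02,  1.83149880e-01,  1.66672986e+00, -2.47575117e-04,
        1.29222931e+00, -1.21850539e+00]), 'joint_vel': array([-0.05183995,  0.03799092, -0.04377986,  0.00837165,  0.01427404,
       -0.05824972]), 'tau': array([ -0.89443764, -45.73292613, -35.2718854 ,  -0.05922794,
         0.06183397,  -0.40595541]), 'ee_pos': array([0.49066102, 0.0814843 , 0.20507784]), 'eef_rot': array([-1.57039376e+00,  4.01564660e-04,  1.30962001e+00]), 'force': array([-0.31806825, -0.48879895,  0.02220005]), 'moment': array([ 0.0301022 ,  0.00348121, -0.00247464]), 'grip_width': 0.00045947579099617984}
[[ 0.258 -0.    -0.966]
 [ 0.966 -0.     0.258]
 [-0.    -1.     0.   ]] [0.13177365 6.00777246 0.10057934]
```

View pics/scene1.png

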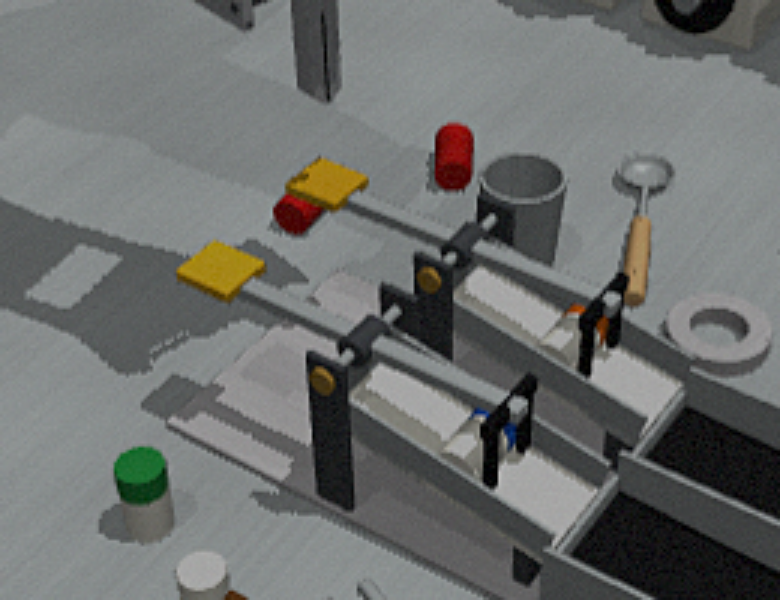

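The closed fingers stand above the left (orange lane) paddle. Next I press it 37 mm.

Call:
{"method": "send_rows", "body": {
  "series": "0 0 0 0.1 1.5 0.1 -1; 0 0 0 0.1 3.5 0.1 -1; 0 0 0 0.1 5 0.1 -1; 0 0 0 0.1 6 0.1 -1; 0 0 0 0.1 7 0.1 -1; 0 0 0 0.1 8 0.1 -1; 0 0 0 0.1 9 0.1 -1; 0 0 0 0.1 10 0.1 -1; 0 0 0 0.1 10.7 0.1 -1; 0 0 0 0.1 10.7 0.1 -1"
}}

```text
time_s: 2.75
ee_pos: [0.4896, 0.0852, 0.0984]
eef_rot: [-1.573, -0.001, 1.312]
force: [0.2, -0.1, 6.0]
grip_width: 0.0002
```

Call:
{"method": "send_rows", "body": {
  "series": "0 0 0 0 0 0 -1; 0 0 0 0 0 0 -1; 0 0 0 0 0 0 -1; 0 0 0 0 0 0 -1; 0 0 0 0 0 0 -1; 0 0 0 0 0 0 -1; 0 0 0 0 0 0 -1; 0 0 0 0 0 0 -1; 0 0 0 0 0 0 -1; 0 0 0 0 0 0 -1"
}}

```text
time_s: 3.58
ee_pos: [0.4895, 0.0852, 0.0993]
eef_rot: [-1.573, -0.001, 1.312]
force: [-1.2, 0.4, 6.8]
grip_width: 0.0005
```

```bash
python3 - <<'E'
from h import *
cv2.imwrite("pics/scene2.png",cv2.resize(camera("scene")[150:350,220:480],None,fx=3,fy=3)[:,:,::-1])
E
```

```text
(no output)
```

View pics/scene2.png

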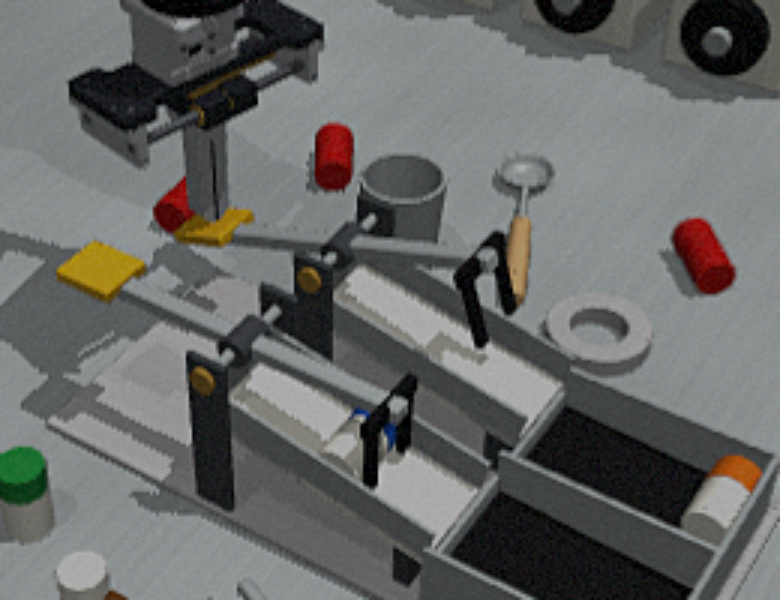

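The gate is up, and the orange jar lies at the far end of the left tray, around (725,495) in the crop. The blue jar is still behind its gate. Now I let the paddle up.

Call:
{"method": "send_rows", "body": {
  "series": "0 0 0 0 -0.6 0 -1; 0 0 0 0 -1.4 0 -1; 0 0 0 0 -2.2 0 -1; 0 0 0 0 -3 0 -1; 0 0 0 0 -3.8 0 -1; 0 0 0 0 -5 0 -1; 0 0 0 0 -7 0 -1; 0 0 0 0 -9 0 -1; 0 0 0 0 -10.5 0 -1; 0 0 0 0 -11 0 -1"
}}

```text
time_s: 4.47
ee_pos: [0.4898, 0.0847, 0.2113]
eef_rot: [-1.575, -0.001, 1.312]
force: [0.7, -0.2, 1.2]
grip_width: 0.0001
```

Call:
{"method": "send_rows", "body": {
  "series": "0 0 0 0 0 0 -1; 0 0 0 0 0 0 -1; 0 0 0 0 0 0 -1; 0 0 0 0 0 0 -1; 0 0 0 0 0 0 -1; 0 0 0 0 0 0 -1; 0 0 0 0 0 0 -1; 0 0 0 0 0 0 -1; 0 0 0 0 0 0 -1; 0 0 0 0 0 0 -1"
}}

```text
time_s: 5.3
ee_pos: [0.489, 0.0847, 0.2085]
eef_rot: [-1.571, -0.0, 1.312]
force: [0.1, -0.7, 0.0]
grip_width: 0.0005
```

```bash
python3 - <<'E'
from h import *
im=camera("scene")
cv2.imwrite("pics/scene3.png",cv2.resize(im[150:350,220:480],None,fx=3,fy=3)[:,:,::-1])
for c,a in blobs("scene",(22,150,90),(32,255,255)): print(c,a)
for i in range(2): print(blobs("scene",(6,150,90),(14,255,255),40)); 
E
```

```text
[289.07329843 209.96858639] 191
[253.09059233 238.79094077] 287
[(array([465.81481481, 306.33333333]), np.int32(108)), (array([253.21702128, 363.4893617 ]), np.int32(235))]
[(array([465.72897196, 306.28037383]), np.int32(107)), (array([253.12444444, 362.90222222]), np.int32(225))]
```

View pics/scene3.png

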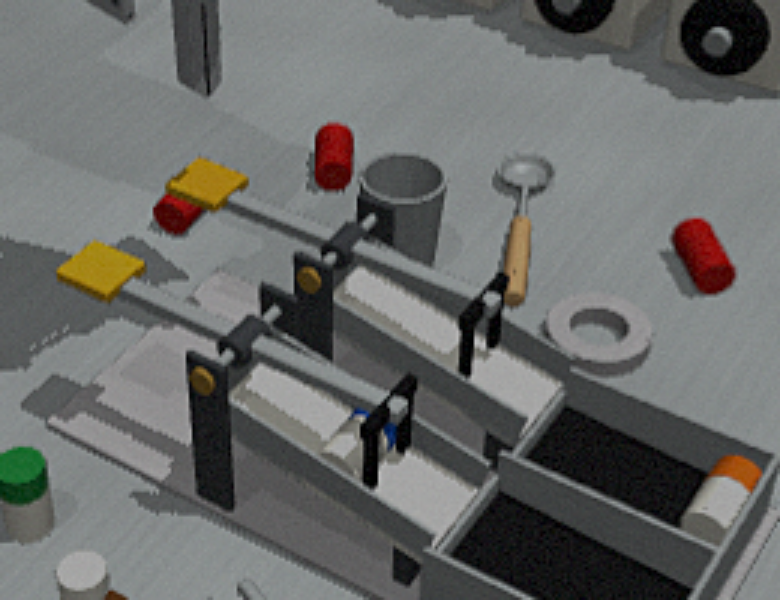

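The jar is at rest in the tray, both levers are up with their gates shut, and the gripper is clear of everything.

```bash
python3 -c "
from station import *
print(hand_in())"
```

```text
the job is handed in; nothing more can be done
None
```

The orange-lidded jar was in the left lane. I pressed that lever's yellow paddle about 36 mm with closed fingers (about 6–7 N), and the jar rolled into the black tray. I then let the paddle come back up, raised the gripper clear, and handed the job in about 5.5 s in.

In the last picture:
- **Orange jar:** it lies still at the far end of the left tray. Its lid moved only 0.1 px between two frames.
- **Levers:** both paddles are back at their starting pixels, to within 1 px, with both gates shut.
- **Blue jar and bystanders:** the blue jar is still behind its gate. The bystanders in view look undisturbed, but I compared these by eye only. The wrench and most of the amber bottle were outside the last crop.
- **Gripper:** it is about 70 mm above the paddle and reads about 0 N.

No check failed. The two cameras put the paddle about 3–4 mm apart, which didn't matter for a paddle that size.

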